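Refill the paint wheel and clamp it

ROBOT

A 6-joint arm with a two-finger parallel gripper is mounted at the origin on the work surface. World frame = base frame: x ahead of the robot, y to its left, z up, the work surface at z = 0. Lengths are in mm, angles in degrees, forces in N, time in s.
With the tool pointing down it reaches from about 300 to 850 mm from the base axis. Payload 4.2 kg.
Tool frame: the origin (TCP) lies midway between the tips of the shut fingers; the grasp point (between the pads) lies env.hold_point_z behind it (env.hold_point_z is the distance from the TCP to the grasp point, in mm); z points along the fingers, y is the line along which they close (so a half turn about z gives the same grasp; the last joint's range is limited). The gripper opens to 91 mm and grips with 3 to 60 N. Pads are 32 mm wide; open, the fingers measure 118 mm over their backs; the gripper's body (76 mm by 178 mm) begins 60 mm behind the grasp point.
Start: joints at [-68.87, 18.312, 89.639, -0, 72.044, -1.146], TCP at [217.974, -532.1, 213.976] pointing down, gripper open.
Joint ranges: [-177.97, 177.97], [-48.28, 115.42], [12.27, 149.76], [-77.06, 257.06], [2.81, 150.46], [-146.56, 146.56]. Speed limits (degrees/s): [147.25, 147.25, 180, 180, 180, 180].

INTERFACE

Orientations are given as [roll, pitch, yaw] about the fixed x, y, z axes, in that order (R = Rz(yaw) Ry(pitch) Rx(roll)).
In Python, from workcell import env, viewer, spotter gives the robot as it stands.
- The arm moves only by the tool apply_moves, never from a script. Its arguments are lists of equal length, an entry for each row: "delta_pos": the shift along the world's x, y, z normalised to -1 to 1, where 1 is 120 mm, a list of three; "rot": the turn, a rotation vector about the world's x, y, z normalised to -1 to 1, where 1 is 1.5 rad, a list of three; "hand": the opening, from 0 (shut) to 1 (fully open). A call has 1 to 10 rows; each row is the pose to reach, as a shift and turn from the pose commanded when the call began; what a row does not reach only later rows make up. A row lasts 1/12 s, in which the tool goes at most 41.7 mm and 7.16 degrees, less where a joint would pass 70% of its speed; a pose out of reach is approached as far as the arm can. A call with a number of a shift or a turn outside -1 to 1 is refused whole. A call with a gripper value outside its range is refused whole. The fingers move at their own pace and stop on an object; "newtons" is the grip in N (left out, the last holds). Time passes only in rows, so rows that repeat a pose let the fingers close. It gives the time, the measured TCP pose, the force, the opening and the grip force at its end, in the units of the state.
- env.state(): the state, without advancing time (a new reading comes with each control period).
- viewer.grab_frame(name): name is "side" or "top" or "wrist"; returns a dict with "pixels" (400x640x3 uint8, red, green, blue), "camera_matrix" (3x3 intrinsics, pixels), "R" (3x3) and "t" (3): a world point X has camera coordinates R X + t; the wrist camera has in their place "mount" (4x4, takes a point from camera to tool coordinates, whose origin is the TCP and whose axes are the flange's). Camera axes: x right, y down, z forward; pixel columns grow to the right and rows downward; lengths in mm; the calibration is good to about 2 mm. A picture is of the moment at which its call begins: read the wrist's pose just before it. There is no depth.
- env.job_done(): hands the job in; it is judged then, once.
Trained networks look in a picture, given as the dict that the camera call returned (one of the last four; its "shot" number tells which), for a name from the list of things; names that differ only in an ending like _2 or _b are one class to them, and where a whole thing is asked for, a point or a joint stands for the part that bears it (a point fixed in the world has none). Each returns a list of dicts, best first, with "score" (0 to 1); they miss things now and then, are a little off and sometimes report something else, mostly with a low value. They report only what shows in the picture. A call takes as long as a camera call.
- spotter.trace(picture, query): "mask" (400x640 bool, what is visible of it) and "box" ([centre column, centre row, width, height] in pixels, round what is visible of it).
- spotter.landmark_of(picture, query): "position" ([column, row] in pixels: a listed point, or the origin of a listed thing).
The state is a dict: "time_s": time; "qpos": joint angles; "qvel": joint speeds; "effort": joint torques, N m; "ee_pos": TCP position; "ee_rot": TCP orientation; "force": force on the tool from outside, world axes, zero at the start; "torque": the same for the moment, N m; "gripper_width": finger opening in mm; "gripper_force": force on a finger pad.
Only numpy, scipy, OpenCV 4.12 (cv2) and the standard library are available. Lean on these libraries where they do the work, as an engineer would, in place of code of your own. Each camera call takes 0.05 s, during which the arm holds its last target. There are 200 camera calls.

TASK

Refill the paint wheel for the next class: drop the red, yellow and blue paint tablets one by one into the wells of their own colour so that each lies flat on the bottom, then turn the black knob clockwise until the three wings of the clamp lie over the three tablets and hold them in. Leave the spare green tablet and everything else on the table standing where it is.

Things in the scene. Friction and masses are not known exactly. Their poses are not given: they have to be found in the camera images.
- wheel: Paint wheel fixed to the table: round wooden base, diameter 184 mm, 6 mm thick, with three cup-shaped wells 62 mm from its middle and a clamp in the middle. Origin at the centre of the underside, z up. Seen from above its x axis points to the red well; yellow lies 120 degrees anticlockwise of it, blue 120 degrees clockwise. It may be turned any way.
- well_red (a point): Centre of the mouth (rim height, 20 mm above the table) of the red well: a red cup with inner diameter 35 mm, outer 44 mm, 10 mm deep (inner floor 10 mm above the table).
- well_yellow (a point): Centre of the mouth (rim height, 20 mm above the table) of the yellow well: a yellow cup with inner diameter 35 mm, outer 44 mm, 10 mm deep (inner floor 10 mm above the table).
- well_blue (a point): Centre of the mouth (rim height, 20 mm above the table) of the blue well: a blue cup with inner diameter 35 mm, outer 44 mm, 10 mm deep (inner floor 10 mm above the table).
- clamp (a joint): Angle (rad) of the hold-down clamp about the wheel's vertical axis, growing clockwise from above. Three aluminium wings, 10 mm wide, 30 to 36 mm above the table, reach 74 mm from the axis under a black bar knob. At 0 they lie midway between the wells, at 1.047 centred over them; stops at -0.35 and 1.10. Starts near 0, turns stiffly (0.06 N m), stays where left.
- clamp_grip (a point): Point on the clamp axis in the black bar knob, 56 mm above the table. The bar is 44 mm long (along this point's x axis), 12 mm wide (along y), and stands from 36 to 62 mm above the table; it turns with the clamp. One of the wings lies 60 degrees anticlockwise from the x axis at every clamp angle.
- tablet_red: Loose red round paint tablet lying flat, diameter 31 mm, 16 mm thick; origin at the centre of its underside, z up. A small bystander stands about 46 mm from it, centre to centre, on one side.
- tablet_yellow: Loose yellow round paint tablet lying flat, diameter 31 mm, 16 mm thick; origin at the centre of its underside, z up. A small bystander stands about 46 mm from it, centre to centre, on one side.
- tablet_blue: Loose blue round paint tablet lying flat, diameter 31 mm, 16 mm thick; origin at the centre of its underside, z up. A small bystander stands about 46 mm from it, centre to centre, on one side.
- tablet_green: Spare green paint tablet, same size (diameter 31 mm, 16 mm thick), which has no well and stays where it is; origin at the centre of its underside.
- ink: Bystander to be left alone: small amber ink bottle with black cap, diameter 28, 48 high (mm); origin at the centre of its underside.
- spool: Bystander to be left alone: wooden thread spool standing up, diameter 28, 40 high (mm); origin at the centre of its underside.
- eraser: Bystander to be left alone: white eraser cube, 22 each way (mm); origin at the centre of its underside.
- glue: Bystander to be left alone: small white glue pot with orange cap, diameter 28, 50 high (mm); origin at the centre of its underside.
- mug_blue: Bystander to be left alone: blue mug, outer diameter 76, 90 high, with a handle on its +y side (mm); origin at the centre of its underside.
- mug_white: Bystander to be left alone: white mug, outer diameter 76, 90 high, with a handle on its +y side (mm); origin at the centre of its underside.
- jar: Bystander to be left alone: amber glass jar with steel lid, diameter 72, 100 high (mm); origin at the centre of its underside.

How it is judged (in metres and radians):
On the way, in this order (a step that is already met when the one before it is completed fails the run):
1. all three tablets lie flat on the floor of the wells of their own colour, let go, with the clamp not yet turned over them (under 0.7 rad) (horizontal distance between tablet_red and well_red below 0.005 m and z of tablet_red in the frame of well_red below -0.0075 m and angle between each of tablet_red, tablet_yellow, tablet_blue's own z axis and vertical below 0.1 rad and horizontal distance between tablet_yellow and well_yellow below 0.005 m and z of tablet_yellow in the frame of well_yellow below -0.0075 m and horizontal distance between tablet_blue and well_blue below 0.005 m and z of tablet_blue in the frame of well_blue below -0.0075 m and contact force between the fingers and tablet_red below 0.05 N and contact force between the fingers and tablet_yellow below 0.05 N and contact force between the fingers and tablet_blue below 0.05 N and value of joint clamp below 0.7 rad), for 0.2 s.
2. the clamp is turned clockwise so that its wings lie over the wells (over 0.90 rad) (value of joint clamp above 0.9 rad), for 0.2 s.
At the end, for the whole second after the job is handed in: Red, yellow and blue tablets lie at rest, released, in the wells of their colour (centred within 5 mm, underside 7.5 mm or more below the rim, tilt under 0.1 rad); the clamp stands past 0.90 rad, wings over the wells; the green tablet and bystanders are within 20 mm of their starts (horizontal distance between tablet_red and well_red below 0.005 m and z of tablet_red in the frame of well_red below -0.0075 m and angle between each of tablet_red, tablet_yellow, tablet_blue's own z axis and vertical below 0.1 rad and horizontal distance between tablet_yellow and well_yellow below 0.005 m and z of tablet_yellow in the frame of well_yellow below -0.0075 m and horizontal distance between tablet_blue and well_blue below 0.005 m and z of tablet_blue in the frame of well_blue below -0.0075 m and contact force between the fingers and tablet_red below 0.05 N and contact force between the fingers and tablet_yellow below 0.05 N and contact force between the fingers and tablet_blue below 0.05 N and linear speed of each of tablet_red, tablet_yellow, tablet_blue below 0.02 m/s and value of joint clamp above 0.9 rad and velocity of joint clamp below 0.05 rad/s and distance of each of tablet_green, ink, spool, eraser, glue, mug_blue, mug_white, jar from where it was at the start of the episode below 0.02 m); the robot touches nothing.
It fails at once if a bystander or the spare green tablet is pushed more than 20 mm or tipped over (distance of any of tablet_green, ink, spool, eraser, glue, mug_blue, mug_white, jar from where it was at the start of the episode above 0.02 m or angle between any of tablet_green, ink, spool, eraser, glue, mug_blue, mug_white, jar's own z axis and vertical above 0.5 rad).
It also fails if it takes over 72 s, if anything falls off the work surface, if the arm or the gripper's body presses on something with over 40 N, if the wrist force passes 120 N, or if a joint passes its speed limit or range.

## Working session

There is one attempt and no reset: what is moved stays moved. The work goes in short steps, Python scripts to look and compute and a tool call to move; the robot and the scene stay as the last step left them, time stands still between calls to the robot, and variables do not carry over. Pictures are saved under pics/ and viewed, at most 13 in all, crops included, and the job is handed in when it is done.

Besides the shell and the picture viewer there is one more tool, called after "Call:" in YAML: its name, and indented under it one key for each argument. apply_moves: Moves the arm, as the interface text tells. Its arguments: {"type":"object","properties":{"delta_pos":{"type":"array"},"rot":{"type":"array"},"hand":{"type":"array"},"newtons":{"type":"number"}},"required":["delta_pos","rot","hand"]}

```bash
mkdir -p pics; cat > h.py <<'E'
import numpy as np,cv2
from workcell import env,viewer,spotter
from scipy.spatial.transform import Rotation as Ro
def cam(f,st=None):
    K=np.array(f["camera_matrix"])
    if "R" in f: return K,np.array(f["R"]),np.array(f["t"])
    M=np.array(f["mount"]); Rw=Ro.from_euler('xyz',st["ee_rot"],degrees=True).as_matrix(); p=np.array(st["ee_pos"])
    Rc=Rw@M[:3,:3]; c=Rw@M[:3,3]+p
    return K,Rc.T,-Rc.T@c
def ray(c,px,z):
    K,R,t=c; d=R.T@np.linalg.inv(K)@np.array([px[0],px[1],1.]); o=-R.T@t
    return (o+d*(z-o[2])/d[2])[:2]
def save(f,n): cv2.imwrite(n,cv2.cvtColor(f["pixels"],cv2.COLOR_RGB2BGR))
E
python3 - <<'E'
from h import *
st=env.state();print(st, env.hold_point_z)
f=viewer.grab_frame("top");save(f,"pics/top.png");c=cam(f)
print(c)
Z=dict(wheel=0,well_red=20,well_yellow=20,well_blue=20,clamp_grip=56,tablet_red=0,tablet_yellow=0,tablet_blue=0,tablet_green=0,ink=0,spool=0,eraser=0,glue=0,mug_blue=0,mug_white=0,jar=0)
for n,z in Z.items():
    for r in spotter.landmark_of(f,n)[:1]: print(n,round(r["score"],2),np.round(r["position"]),np.round(ray(c,r["position"],z),1))
E
```

```text
{'time_s': 0.0, 'qpos': array([-6.88681456e+01,  1.83504783e+01,  8.97075720e+01,  4.95218678e-04,
        7.20434508e+01, -1.14426108e+00]), 'qvel': array([-0.12022751, -0.02964046,  0.01141652, -0.00165564, -0.01740434,
        0.11223808]), 'effort': array([-1.44614962e-03, -4.12470603e+01, -2.31974119e+01,  7.26050581e-02,
        4.58769780e-02, -1.17329932e-04]), 'ee_pos': array([ 217.79825382, -531.59794656,  213.12403959]), 'ee_rot': array([-1.79898528e+02, -2.49768839e-03,  2.22759602e+01]), 'force': array([ 0.14398257,  0.13488773, -0.69346377]), 'torque': array([-0.03165688, -0.06625584,  0.02988806]), 'gripper_force': 0.0, 'gripper_width': 90.86819019787026} 18.8
(array([[481.8945073 ,   0.        , 317.70074009],
       [  0.        , 481.8945073 , 197.10810343],
       [  0.        ,   0.        ,   1.        ]]), array([[-0.01060067, -0.99984505,  0.01405339],
       [-0.98548013,  0.00806456, -0.16959915],
       [ 0.16945953, -0.0156472 , -0.98541292]]), array([ -15.75921745,  563.98638121, 1655.44061984]))
wheel 0.61 [337. 206.] [537.7 -90. ]
well_red 0.93 [321. 214.] [506.6 -33. ]
well_yellow 0.84 [351. 215.] [ 502.1 -138.8]
well_blue 0.89 [333. 185.] [611.5 -76.9]
clamp_grip 0.73 [391. 190.] [ 585.5 -279.3]
tablet_red 0.47 [176. 197.] [578.2 491.9]
tablet_yellow 0.61 [223. 189.] [604.9 323.4]
tablet_blue 0.62 [224. 238.] [427.6 316.2]
tablet_green 0.47 [389. 236.] [ 426.4 -275.1]
ink 0.56 [399. 190.] [ 594.2 -320.7]
spool 0.57 [210. 190.] [599.7 370.8]
eraser 0.53 [446. 192.] [ 588.7 -492.9]
glue 0.45 [379. 232.] [ 444.7 -241.9]
mug_blue 0.6 [175. 197.] [577.5 494.4]
mug_white 0.67 [450. 191.] [ 589.4 -504.3]
jar 0.97 [319. 137.] [799.6 -28.3]
```

View pics/top.png

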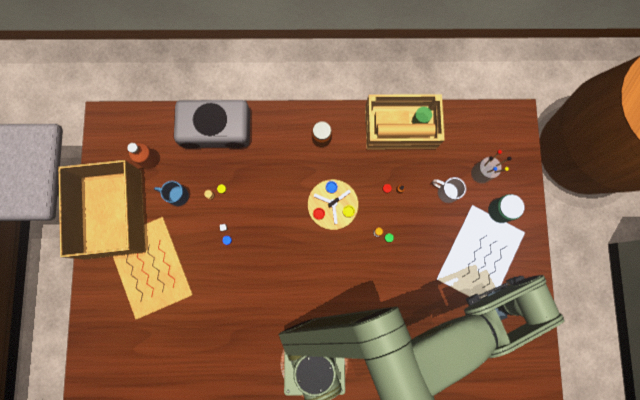

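The top view shows the wheel at about (333,204), with the red well at (319,214), blue at (332,187) and yellow at (348,212). The red tablet is at (388,188) with the ink right of it. Yellow is at (221,189) with the spool on its left, and blue at (227,240) with the eraser just above it. Several landmark guesses for tablets and bystanders disagree with the picture, so I'll take positions from these pixels.

```bash
python3 - <<'E'
from h import *
f=viewer.grab_frame("top");c=cam(f)
for n,px,z in [("tr",(388,188),16),("ink",(401,189),40),("ty",(221.5,189),16),("spool",(208.5,194),40),("tb",(227,240),16),("eraser",(223,228),22),("tg",(389.5,238),16),("wheel",(333,204),6),("wr",(319,214),20),("wb",(332,187),20),("wy",(348,212),20),("mugw",(455,187),90)]:
    print(n,ray(c,px,z).round())
print(np.array(viewer.grab_frame("wrist")["mount"]).round(3), viewer.grab_frame("wrist")["camera_matrix"])
E
```

```text
tr [ 601. -277.]
ink [ 592. -319.]
ty [602. 325.]
spool [580. 366.]
tb [418. 301.]
eraser [460. 315.]
tg [ 420. -276.]
wheel [545. -77.]
wr [507. -26.]
wb [605. -74.]
wy [ 514. -129.]
mugw [ 588. -498.]
[[-1.00000e-03 -9.72000e-01 -2.34000e-01  6.52580e+01]
 [ 1.00000e+00 -1.00000e-03  1.00000e-03 -2.99000e-01]
 [-1.00000e-03 -2.34000e-01  9.72000e-01 -1.71321e+02]
 [ 0.00000e+00  0.00000e+00  0.00000e+00  1.00000e+00]] [[319.69087774   0.         319.49808724]
 [  0.         319.69087774 196.97320356]
 [  0.           0.           1.        ]]
```

Call:
apply_moves:
  delta_pos:
    - [0.8,0.53,0]
    - [0.8,0.53,0]
    - [0.8,0.53,0]
  rot:
    - [0,0,0.163]
    - [0,0,0.163]
    - [0,0,0.163]
  hand: [0.65,0.65,0.65]
  newtons: 15

```text
time_s: 1.25
ee_pos: [315.4, -467.3, 214.0]
ee_rot: [180.0, -0.1, 36.5]
force: [0.2, -1.0, -0.7]
gripper_width: 73.9
gripper_force: 0.0
```

Call:
apply_moves:
  delta_pos:
    - [0.8,0.53,0]
    - [0.8,0.53,0]
    - [0.8,0.53,0]
  rot:
    - [0,0,0.163]
    - [0,0,0.163]
    - [0,0,0.163]
  hand: [0.65,0.65,0.65]

```text
time_s: 1.5
ee_pos: [412.2, -403.0, 214.1]
ee_rot: [180.0, -0.0, 50.6]
force: [0.2, -1.5, 0.3]
gripper_width: 59.3
gripper_force: 0.0
```

Call:
apply_moves:
  delta_pos:
    - [0.8,0.53,0]
    - [0.8,0.53,0]
    - [0.8,0.53,0]
  rot:
    - [0,0,0.163]
    - [0,0,0.163]
    - [0,0,0.163]
  hand: [0.65,0.65,0.65]

```text
time_s: 1.75
ee_pos: [508.3, -339.3, 214.0]
ee_rot: [180.0, -0.0, 64.6]
force: [1.0, 0.1, 0.3]
gripper_width: 59.2
gripper_force: 0.0
```

Call:
apply_moves:
  delta_pos:
    - [0.8,0.53,-0.4]
    - [0.8,0.53,-0.4]
    - [0.8,0.53,-0.4]
    - [0.8,0.53,-0.4]
    - [0.8,0.53,-0.4]
  rot:
    - [0,0,0.163]
    - [0,0,0.163]
    - [0,0,0.163]
    - [0,0,0.163]
    - [0,0,0.163]
  hand: [0.65,0.65,0.65,0.65,0.65]

```text
time_s: 2.17
ee_pos: [602.6, -276.0, 164.1]
ee_rot: [-179.8, -0.0, 78.5]
force: [-0.4, -0.2, -0.5]
gripper_width: 59.0
gripper_force: 0.0
```

```bash
cat >> h.py <<'E'
def wrist(names,png=None):
    st=env.state(); f=viewer.grab_frame("wrist"); c=cam(f,st)
    print("t",st["time_s"],"tcp",st["ee_pos"].round(1),st["ee_rot"].round(1),"w",round(st["gripper_width"],1))
    if png: save(f,png)
    for n,z,zt in names:
        for r in spotter.landmark_of(f,n)[:1]: print(n,round(r["score"],2),np.round(r["position"]),ray(c,r["position"],z).round(1))
        for r in spotter.trace(f,n)[:1]:
            ys,xs=np.nonzero(r["mask"])
            print("   mask",round(r["score"],2),len(xs),(xs.mean().round(),ys.mean().round()),"ray at",zt,ray(c,(xs.mean(),ys.mean()),zt).round(1))
    return f,c,st
E
python3 - <<'E'
from h import *
wrist([("tablet_red",0,12),("ink",0,35)],"pics/w1.png")
E
```

```text
t 2.1667 tcp [ 602.6 -276.   164.1] [-179.8   -0.    78.5] w 59.0
tablet_red 0.73 [323. 181.] [ 605.9 -274.4]
   mask 0.55 719 (np.float64(320.0), np.float64(178.0)) ray at 12 [ 604.4 -268.8]
ink 0.69 [325. 221.] [ 599.6 -318.8]
   mask 0.59 694 (np.float64(327.0), np.float64(225.0)) ray at 35 [ 602.3 -311.5]
```

View pics/w1.png

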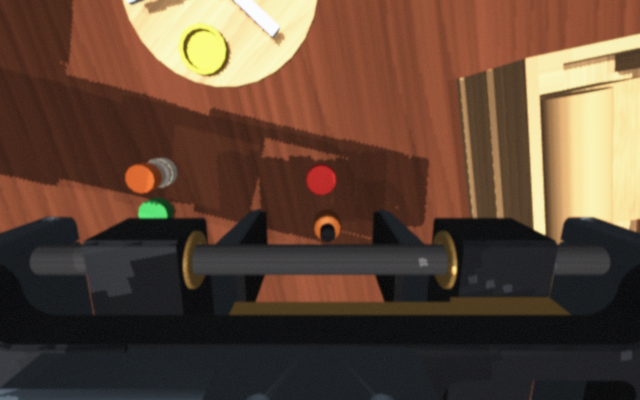

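The wrist view shows the red tablet at (320,180), with the ink below it at (327,228), between the open fingers. The fingers close clear of the ink. To refine, I'll fit the cylinder's silhouette to the mask.

```bash
cat >> h.py <<'E'
from scipy.optimize import fsolve
def sil(c,xy,r,z0,z1):
    K,R,t=c; a=np.linspace(0,2*np.pi,90)
    P=np.array([[xy[0]+r*np.cos(q),xy[1]+r*np.sin(q),z] for z in (z0,z1) for q in a])
    p=(R@P.T).T+t; p=(K@p.T).T; p=p[:,:2]/p[:,2:]
    h=cv2.convexHull(p.astype(np.float32)); M=cv2.moments(h)
    return np.array([M["m10"],M["m01"]])/M["m00"],M["m00"]
def fit(f,c,n,guess,r,z0,z1):
    res=spotter.trace(f,n)
    for q in res[:1]:
        m=q["mask"].astype(np.uint8); k,l,s,ce=cv2.connectedComponentsWithStats(m)
        i=1+np.argmax(s[1:,4]); cs,_=cv2.findContours((l==i).astype(np.uint8),0,2)
        hm=np.zeros_like(m); cv2.fillPoly(hm,[cv2.convexHull(cs[0])],1); ys,xs=np.nonzero(hm)
        g=np.array([xs.mean(),ys.mean()])
        xy=fsolve(lambda v:sil(c,v,r,z0,z1)[0]-g,guess,epsfcn=1e-4)
        print(n,"fit",round(q["score"],2),xy.round(1),"area",len(xs),"model",round(sil(c,xy,r,z0,z1)[1]),"px",g.round())
        return xy
E
python3 - <<'E'
from h import *
st=env.state();f=viewer.grab_frame("wrist");c=cam(f,st)
fit(f,c,"tablet_red",(605,-273),15.5,0,16)
fit(f,c,"well_yellow",(514,-129),22,6,20)
E
```

```text
tablet_red fit 0.82 [ 604.9 -269.4] area 716 model 761 px [321. 175.]
well_yellow fit 0.69 [ 541.9 -121.5] area 12075 model 2196 px [222.  35.]
```

```bash
cat >> h.py <<'E'
def cmask(px,col):
    R,G,B=[px[...,i].astype(int) for i in range(3)]
    return {"red":(R-G>85)&(G<0.3*R)&(B<0.4*R),"yellow":(R-B>90)&(G>0.75*R)&(B<0.45*R),"blue":(B-R>60)&(B>1.3*G)}[col].astype(np.uint8)
def cfit(f,c,col,guess,r,z0,z1,win=40):
    K,R,t=c; p=sil(c,guess,r,z0,z1)[0]; m=cmask(f["pixels"],col)
    w=np.zeros_like(m); cv2.circle(w,tuple(int(v) for v in p),win,1,-1); m&=w
    k,l,s,ce=cv2.connectedComponentsWithStats(m)
    if k<2: print(col,"none"); return
    i=1+np.argmax(s[1:,4]); cs,_=cv2.findContours((l==i).astype(np.uint8),cv2.RETR_EXTERNAL,cv2.CHAIN_APPROX_NONE)
    hm=np.zeros_like(m); cv2.fillPoly(hm,[cv2.convexHull(np.vstack(cs))],1); ys,xs=np.nonzero(hm)
    g=np.array([xs.mean(),ys.mean()]); xy=fsolve(lambda v:sil(c,v,r,z0,z1)[0]-g,guess,epsfcn=1e-4)
    print(col,"cfit",xy.round(1),"area",len(xs),"model",round(sil(c,xy,r,z0,z1)[1]),"px",g.round(1),"box",s[i][:4])
    return xy
E
python3 - <<'E'
from h import *
st=env.state();f=viewer.grab_frame("wrist");c=cam(f,st)
cfit(f,c,"red",(605,-273),15.5,0,16)
cfit(f,c,"yellow",(514,-129),22,6,20)
print(f["pixels"][180,320],f["pixels"][190,320],f["pixels"][180,345])
E
```

```text
red cfit [ 604.4 -270.4] area 705 model 762 px [320.6 176. ] box [306 162  30  29]
yellow cfit [ 517.3 -123.3] area 937 model 2197 px [196.8  43. ] box [182  25  34  42]
[184  43  40] [159  41  35] [66 38 24]
```

```bash
sed -i 's/"red":(R-G>85)&(G<0.3\*R)&(B<0.4\*R)/"red":(R-G>40)\&(G<0.4*R)\&(B<0.4*R)/; s/(R-B>90)&(G>0.75\*R)&(B<0.45\*R)/(R-B>50)\&(G>0.7*R)\&(B<0.5*R)/; s/(B-R>60)/(B-R>35)/' h.py
python3 - <<'E'
from h import *
st=env.state();f=viewer.grab_frame("wrist");c=cam(f,st)
cfit(f,c,"red",(605,-273),15.5,0,16)
cfit(f,c,"yellow",(514,-129),22,6,20)
print(f["pixels"][184:200:2,320].tolist(), f["pixels"][50,175:235:3].tolist())
E
```

```text
red cfit [ 604.7 -270.3] area 795 model 763 px [320.8 176.1] box [306 161  31  32]
yellow cfit [ 523.4 -129.1] area 1875 model 2156 px [204.9  48.2] box [181  24  49  50]
[[182, 44, 41], [185, 45, 42], [182, 45, 40], [165, 40, 35], [97, 42, 32], [77, 44, 31], [79, 46, 35], [76, 43, 30]] [[251, 247, 198], [251, 249, 185], [251, 252, 128], [156, 145, 53], [213, 207, 81], [251, 252, 132], [251, 252, 133], [251, 252, 132], [251, 252, 132], [251, 252, 133], [251, 252, 132], [251, 252, 133], [251, 252, 131], [251, 252, 131], [251, 252, 129], [251, 252, 129], [251, 252, 132], [116, 101, 37], [163, 126, 80], [249, 235, 176]]
```

Call:
apply_moves:
  delta_pos:
    - [0.018,0.047,-0.3]
    - [0.018,0.047,-0.6]
    - [0.018,0.047,-0.9]
    - [0.018,0.047,-0.9]
  rot:
    - [0,0,0]
    - [0,0,0]
    - [0,0,0]
    - [0,0,0]
  hand: [0.65,0.65,0.65,0.65]

```text
time_s: 3.0
ee_pos: [599.1, -269.9, 50.8]
ee_rot: [-179.2, -0.2, 78.3]
force: [-1.3, 1.1, -1.0]
gripper_width: 59.4
gripper_force: 0.0
```

Call:
apply_moves:
  delta_pos:
    - [0,0,-0.25]
    - [0,0,-0.4]
    - [0,0,-0.4]
    - [0,0,-0.4]
    - [0,0,-0.4]
    - [0,0,-0.4]
    - [0,0,-0.4]
    - [0,0,-0.4]
  rot:
    - [0,0,0]
    - [0,0,0]
    - [0,0,0]
    - [0,0,0]
    - [0,0,0]
    - [0,0,0]
    - [0,0,0]
    - [0,0,0]
  hand: [0.65,0.65,0.65,0.3,0.3,0.3,0.3,0.3]
  newtons: 15

```text
time_s: 3.67
ee_pos: [604.9, -272.4, 11.5]
ee_rot: [179.9, 0.0, 78.3]
force: [0.1, -0.1, 4.4]
gripper_width: 29.8
gripper_force: 15.0
```

Call:
apply_moves:
  delta_pos:
    - [0,0,0.25]
    - [0,0,0.5]
    - [-0.1,0.2,0.75]
    - [-0.2,0.4,1]
    - [-0.2,0.4,1]
  rot:
    - [0,0,0]
    - [0,0,0]
    - [0,0,0]
    - [0,0,0]
    - [0,0,0]
  hand: [0.3,0.3,0.3,0.3,0.3]

```text
time_s: 4.08
ee_pos: [581.4, -221.8, 137.1]
ee_rot: [179.5, -0.0, 78.4]
force: [0.1, -0.1, 0.4]
gripper_width: 30.0
gripper_force: 15.0
```

Call:
apply_moves:
  delta_pos:
    - [-0.15,0.2,0.2]
    - [-0.3,0.37,0.35]
    - [-0.3,0.37,0.35]
    - [-0.3,0.37,0.35]
    - [-0.3,0.37,0.35]
  rot:
    - [0,0,0]
    - [0,0,0]
    - [0,0,0]
    - [0,0,0]
    - [0,0,0]
  hand: [0.3,0.3,0.3,0.3,0.3]

```text
time_s: 4.5
ee_pos: [544.4, -180.0, 171.9]
ee_rot: [180.0, 0.0, 78.3]
force: [0.2, 0.4, -0.3]
gripper_width: 29.9
gripper_force: 15.0
```

```bash
sed -i 's/(B<0.5\*R)/(B<0.58*R)/' h.py; python3 - <<'E'
from h import *
st=env.state();f=viewer.grab_frame("wrist");c=cam(f,st);print(st["ee_pos"].round(1),st["ee_rot"].round(1),st["gripper_width"],st["gripper_force"])
w=[cfit(f,c,"red",(507,-26),22,6,20,60),cfit(f,c,"yellow",(517,-129),22,6,20,60),cfit(f,c,"blue",(605,-74),22,6,20,60)]
for n in ("well_red","well_yellow","well_blue"):
    for r in spotter.landmark_of(f,n)[:1]: print(n,r["score"],ray(c,r["position"],20).round(1))
p=st["ee_pos"]; cfit(f,c,"red",p[:2],15.5,p[2]-10,p[2]+6,60)
save(f,"pics/w2.png")
E
```

```text
[ 544.4 -180.   171.9] [180.    0.   78.3] 29.854284256569844 14.999883323907852
red cfit [514.4 -20.9] area 1861 model 2129 px [253.4  26.8] box [231   1  46  52]
yellow cfit [ 521.7 -131.6] area 4185 model 1560 px [287.6 142.7] box [225 118 118  52]
blue cfit [611.1 -67.8] area 1793 model 1934 px [364.1  56.8] box [342  32  46  50]
well_red 0.66 [515.2 -22. ]
well_yellow 0.96 [ 521.2 -128.8]
well_blue 0.89 [614.8 -70.3]
red cfit [ 545.7 -173. ] area 1932 model 2724 px [319.5 226.3] box [292 204  56  41]
```

View pics/w2.png

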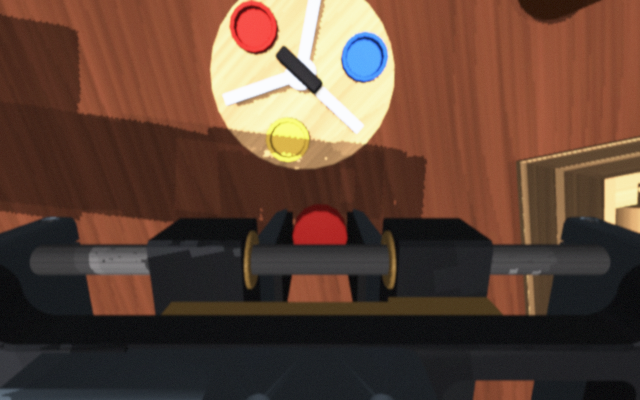

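The wrist view shows all three wells: red (254,27), blue (364,57) and yellow (289,138). The clamp bar is between them and the red tablet sits held at (320,228), partly behind the gripper rod. The fitted wells come out 107.5 mm apart, which matches the geometry.

```bash
cat >> h.py <<'E'
def held(f,c,st,col,grasp=10):
    "tool-x offset of held tablet from its far (upper) edge in the picture"
    K,R,t=c; p=st["ee_pos"]; ux=Ro.from_euler('xyz',st["ee_rot"],degrees=True).as_matrix()[:,0]
    m=cmask(f["pixels"],col); m[:190]=0; m[:,:300]=0; m[:,340:]=0
    row=np.nonzero(m.sum(1)>3)[0].min(); out=[]
    a=np.linspace(0,2*np.pi,90)
    for d in np.arange(-10,10.1,.1):
        P=np.array([p+ux*d+[15.5*np.cos(q),15.5*np.sin(q),z] for z in (-grasp,16-grasp) for q in a])
        q=(R@P.T).T+t; q=(K@q.T).T; out.append((abs((q[:,1]/q[:,2]).min()-row+0.5),d))
    print("held",col,"row",row,"offset tool x",min(out)); return min(out)[1]
E
python3 - <<'E'
from h import *
st=env.state();f=viewer.grab_frame("wrist");c=cam(f,st)
held(f,c,st,"red",10)
E
```

```text
held red row 204 offset tool x (np.float64(0.07261593204617611), np.float64(2.2999999999999563))
```

Call:
apply_moves:
  delta_pos:
    - [-0.12,0.65,0]
    - [-0.12,0.65,0]
    - [-0.12,0.65,0]
    - [-0.12,0.65,0]
  rot:
    - [0,0,0.265]
    - [0,0,0.265]
    - [0,0,0.265]
    - [0,0,0.265]
  hand: [0.3,0.3,0.3,0.3]

```text
time_s: 5.08
ee_pos: [529.5, -100.5, 171.5]
ee_rot: [-180.0, -0.0, 101.4]
force: [-0.1, -0.5, -0.6]
gripper_width: 29.9
gripper_force: 15.0
```

Call:
apply_moves:
  delta_pos:
    - [-0.12,0.66,0]
    - [-0.12,0.66,0]
    - [-0.12,0.66,0]
    - [-0.12,0.66,0]
    - [-0.12,0.66,0]
    - [-0.12,0.66,0]
  rot:
    - [0,0,0.265]
    - [0,0,0.265]
    - [0,0,0.265]
    - [0,0,0.265]
    - [0,0,0.265]
    - [0,0,0.265]
  hand: [0.3,0.3,0.3,0.3,0.3,0.3]

```text
time_s: 5.58
ee_pos: [515.9, -23.7, 171.8]
ee_rot: [180.0, 0.0, 123.6]
force: [-0.1, -0.1, 0.4]
gripper_width: 29.6
gripper_force: 15.0
```

```bash
python3 - <<'E'
from h import *
st=env.state();f=viewer.grab_frame("wrist");c=cam(f,st);print(st["ee_pos"].round(1),st["ee_rot"].round(1))
m=f["pixels"].copy(); f2=dict(f); m[200:]=0; f2["pixels"]=m
cfit(f2,c,"red",(514,-21),22,6,20,60)
for r in spotter.landmark_of(f,"well_red")[:2]: print(r["score"],ray(c,r["position"],20).round(1))
held(f,c,st,"red",10); save(f,"pics/w3.png")
E
```

```text
[515.9 -23.7 171.8] [180.    0.  123.6]
red cfit [514.1 -20.8] area 1240 model 1468 px [319.7 181. ] box [300 161  40  39]
0.95 [515.3 -19. ]
held red row 190 offset tool x (np.float64(1.3035193304831125), np.float64(9.999999999999929))
```

View pics/w3.png

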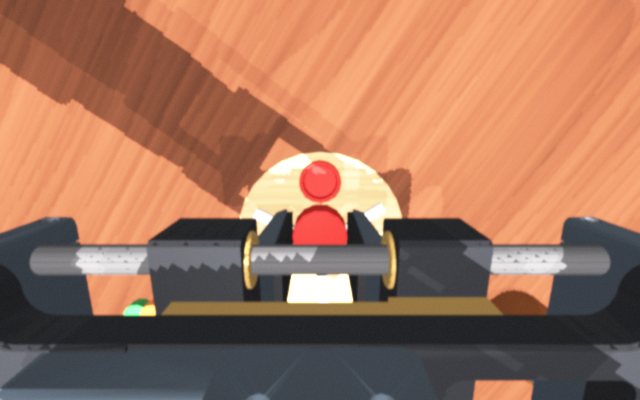

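The well (320,181) fits at (514,-21), matching the first estimate, and the tablet is held straight above it. Lowering now.

Call:
apply_moves:
  delta_pos:
    - [0,0,-0.3]
    - [0,0,-0.6]
    - [0,0,-0.9]
    - [0,0,-0.9]
  rot:
    - [0,0,0]
    - [0,0,0]
    - [0,0,0]
    - [0,0,0]
  hand: [0.3,0.3,0.3,0.3]

```text
time_s: 6.02
ee_pos: [510.5, -23.1, 58.3]
ee_rot: [-179.4, -0.5, 123.7]
force: [-1.3, -0.3, -0.2]
gripper_width: 29.8
gripper_force: 15.0
```

Call:
apply_moves:
  delta_pos:
    - [0,0,-0.1]
    - [0,0,-0.2]
    - [0,0,-0.27]
    - [0,0,-0.35]
    - [0,0,-0.35]
    - [0,0,-0.35]
  rot:
    - [0,0,0]
    - [0,0,0]
    - [0,0,0]
    - [0,0,0]
    - [0,0,0]
    - [0,0,0]
  hand: [0.3,0.3,0.3,0.3,0.3,0.3]

```text
time_s: 6.52
ee_pos: [515.5, -22.6, 22.3]
ee_rot: [180.0, 0.0, 123.8]
force: [0.2, 0.5, -0.1]
gripper_width: 30.0
gripper_force: 15.0
```

Call:
apply_moves:
  delta_pos:
    - [0,0,0]
    - [0,0,0]
    - [0,0,0]
    - [0,0,0.1]
    - [0,0,0.4]
    - [0,0,0.7]
    - [0,0,1]
    - [0,0,1]
  rot:
    - [0,0,0]
    - [0,0,0]
    - [0,0,0]
    - [0,0,0]
    - [0,0,0]
    - [0,0,0]
    - [0,0,0]
    - [0,0,0]
  hand: [0.5,0.5,0.5,0.5,0.5,0.5,0.5,0.6]

```text
time_s: 7.18
ee_pos: [519.9, -22.7, 149.3]
ee_rot: [179.3, 0.5, 123.9]
force: [1.6, 0.2, 0.3]
gripper_width: 50.0
gripper_force: 0.0
```

```bash
python3 - <<'E'
from h import *
st=env.state();f=viewer.grab_frame("wrist");c=cam(f,st);print(st["ee_pos"].round(1),st["ee_rot"].round(1))
cfit(f,c,"red",(514,-21),22,6,20,60)
for r in spotter.landmark_of(f,"tablet_red")[:2]: print(r["score"],ray(c,r["position"],10).round(1))
for r in spotter.landmark_of(f,"well_red")[:2]: print(r["score"],ray(c,r["position"],20).round(1))
im=f["pixels"][120:240,240:400]; im=cv2.resize(im,None,fx=4,fy=4,interpolation=2); cv2.imwrite("pics/w4.png",im[...,::-1])
E
```

```text
[519.9 -22.7 149.3] [179.3   0.5 123.9]
red cfit [514.4 -21.1] area 1442 model 1692 px [314.2 183.2] box [293 162  43  43]
0.63 [515.2 -21.6]
0.24 [544.8 -71. ]
0.85 [516.6 -21.8]
0.54 [ 521.7 -130.3]
```

View pics/w4.png

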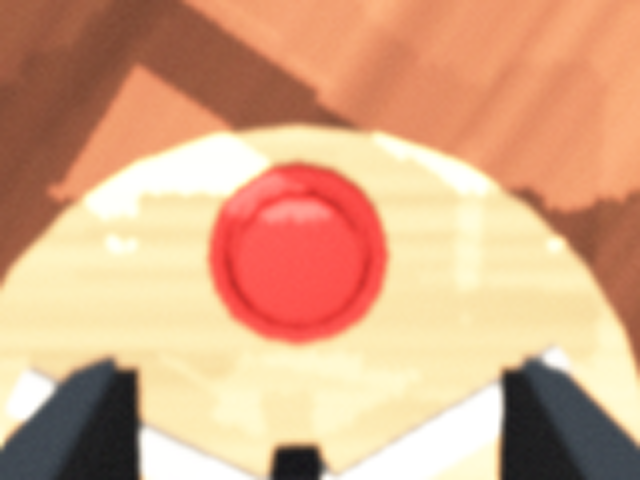

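The crop shows a red disc concentric in the red well at about (298,253), nothing tilted. Next is the blue tablet.

Call:
apply_moves:
  delta_pos:
    - [-0.27,0.9,0.2]
    - [-0.27,0.9,0.2]
    - [-0.27,0.9,0.2]
    - [-0.27,0.9,0.2]
  rot:
    - [0,0,0.287]
    - [0,0,0.287]
    - [0,0,0.287]
    - [0,0,0.287]
  hand: [0.6,0.6,0.6,0.6]

```text
time_s: 7.67
ee_pos: [480.7, 89.6, 165.3]
ee_rot: [180.0, -0.2, 149.0]
force: [-0.4, -0.3, 0.3]
gripper_width: 54.4
gripper_force: 0.0
```

Call:
apply_moves:
  delta_pos:
    - [-0.27,0.9,0]
    - [-0.27,0.9,0]
    - [-0.27,0.9,0]
    - [-0.27,0.9,0]
  rot:
    - [0,0,0.287]
    - [0,0,0.287]
    - [0,0,0.287]
    - [0,0,0.287]
  hand: [0.65,0.65,0.65,0.65]

```text
time_s: 8.0
ee_pos: [447.9, 197.3, 164.0]
ee_rot: [180.0, -0.3, 173.7]
force: [0.8, -0.2, -0.4]
gripper_width: 59.4
gripper_force: 0.0
```

Call:
apply_moves:
  delta_pos:
    - [-0.27,0.9,0]
    - [-0.27,0.9,0]
    - [-0.27,0.9,0]
    - [-0.27,0.9,0]
    - [-0.27,0.9,0]
    - [-0.27,0.9,0]
  rot:
    - [0,0,0.287]
    - [0,0,0.287]
    - [0,0,0.287]
    - [0,0,0.287]
    - [0,0,0.287]
    - [0,0,0.287]
  hand: [0.65,0.65,0.65,0.65,0.65,0.65]

```text
time_s: 8.5
ee_pos: [417.2, 301.0, 164.3]
ee_rot: [-179.9, -0.2, -162.2]
force: [0.0, -0.5, -0.2]
gripper_width: 59.2
gripper_force: 0.0
```

```bash
python3 - <<'E'
from h import *
f,c,st=wrist([("tablet_blue",0,12),("eraser",0,16)])
print(st["force"],env.state()["qpos"].round(1))
cfit(f,c,"blue",(418,301),15.5,0,16,50)
E
```

```text
t 8.5 tcp [417.2 301.  164.3] [-179.9   -0.2 -162.2] w 59.2
tablet_blue 0.68 [321. 192.] [424.9 305. ]
   mask 0.7 757 (np.float64(323.0), np.float64(191.0)) ray at 12 [421.3 306.2]
eraser 0.7 [325. 230.] [465.4 322.2]
   mask 0.8 430 (np.float64(323.0), np.float64(233.0)) ray at 16 [464.  319.4]
[ 0.02792489 -0.52405241 -0.23222737] [ 34.4  15.1 101.7   0.   63.3 -73.3]
blue cfit [422.7 306.8] area 741 model 768 px [323.5 192.1] box [309 177  30  31]
```

Call:
apply_moves:
  delta_pos:
    - [0.037,0.042,-0.3]
    - [0.037,0.042,-0.6]
    - [0.037,0.042,-0.9]
    - [0.037,0.042,-0.9]
  rot:
    - [0,0,0]
    - [0,0,0]
    - [0,0,0]
    - [0,0,0]
  hand: [0.65,0.65,0.65,0.65]

```text
time_s: 9.08
ee_pos: [418.7, 303.2, 52.4]
ee_rot: [-179.8, -0.7, -162.2]
force: [-1.4, -0.8, 0.3]
gripper_width: 59.1
gripper_force: 0.0
```

Call:
apply_moves:
  delta_pos:
    - [0,0,-0.25]
    - [0,0,-0.4]
    - [0,0,-0.4]
    - [0,0,-0.4]
    - [0,0,-0.4]
    - [0,0,-0.4]
    - [0,0,-0.4]
    - [0,0,-0.4]
  rot:
    - [0,0,0]
    - [0,0,0]
    - [0,0,0]
    - [0,0,0]
    - [0,0,0]
    - [0,0,0]
    - [0,0,0]
    - [0,0,0]
  hand: [0.65,0.65,0.65,0.3,0.3,0.3,0.3,0.3]
  newtons: 15

```text
time_s: 9.75
ee_pos: [423.3, 307.0, 11.2]
ee_rot: [180.0, 0.1, -162.1]
force: [0.4, 0.3, 4.1]
gripper_width: 30.1
gripper_force: 15.0
```

Call:
apply_moves:
  delta_pos:
    - [0,0,0.25]
    - [0,0,0.5]
    - [0,-0.1,0.75]
    - [0.2,-0.4,1]
    - [0.2,-0.4,1]
    - [0.2,-0.4,1]
  rot:
    - [0,0,0]
    - [0,0,0]
    - [0,0,0]
    - [0,0,0]
    - [0,0,0]
    - [0,0,0]
  hand: [0.3,0.3,0.3,0.3,0.3,0.3]

```text
time_s: 10.25
ee_pos: [448.8, 257.9, 132.6]
ee_rot: [180.0, 0.3, -162.3]
force: [0.7, 0.3, -0.5]
gripper_width: 30.1
gripper_force: 15.0
```

```bash
python3 - <<'E'
from h import *
f,c,st=wrist([])
held(f,c,st,"blue",10)
E
```

```text
t 10.25 tcp [448.8 257.9 132.6] [ 180.     0.3 -162.3] w 30.1
held blue row 207 offset tool x (np.float64(0.057389854288373954), np.float64(0.4999999999999627))
```

Call:
apply_moves:
  delta_pos:
    - [0.458,-0.907,0.117]
    - [0.458,-0.907,0.117]
    - [0.458,-0.907,0.117]
    - [0.458,-0.907,0.117]
  rot:
    - [0,0,-0.054]
    - [0,0,-0.054]
    - [0,0,-0.054]
    - [0,0,-0.054]
  hand: [0.3,0.3,0.3,0.3]

```text
time_s: 10.63
ee_pos: [503.4, 145.7, 143.1]
ee_rot: [-179.9, -0.0, -167.0]
force: [1.0, -0.2, -0.1]
gripper_width: 30.0
gripper_force: 15.0
```

Call:
apply_moves:
  delta_pos:
    - [0.458,-0.907,0.117]
    - [0.458,-0.907,0.117]
    - [0.458,-0.907,0.117]
    - [0.458,-0.907,0.117]
  rot:
    - [0,0,-0.054]
    - [0,0,-0.054]
    - [0,0,-0.054]
    - [0,0,-0.054]
  hand: [0.3,0.3,0.3,0.3]

```text
time_s: 10.97
ee_pos: [559.0, 36.9, 157.1]
ee_rot: [-179.9, 0.0, -171.7]
force: [0.2, -0.5, -0.3]
gripper_width: 29.9
gripper_force: 15.0
```

Call:
apply_moves:
  delta_pos:
    - [0.458,-0.907,0.117]
    - [0.458,-0.907,0.117]
    - [0.458,-0.907,0.117]
    - [0.458,-0.907,0.117]
    - [0.458,-0.907,0.117]
    - [0.458,-0.907,0.117]
  rot:
    - [0,0,-0.054]
    - [0,0,-0.054]
    - [0,0,-0.054]
    - [0,0,-0.054]
    - [0,0,-0.054]
    - [0,0,-0.054]
  hand: [0.3,0.3,0.3,0.3,0.3,0.3]

```text
time_s: 11.47
ee_pos: [610.3, -66.2, 170.3]
ee_rot: [179.9, -0.2, -176.0]
force: [-0.5, 0.3, -0.3]
gripper_width: 30.2
gripper_force: 15.0
```

```bash
python3 - <<'E'
from h import *
f,c,st=wrist([])
f2=dict(f); m=f["pixels"].copy(); m[202:]=0; f2["pixels"]=m
cfit(f2,c,"blue",(611,-68),22,6,20,60); held(f,c,st,"blue",10)
for n in ("well_blue","well_red","well_yellow"):
  for r in spotter.landmark_of(f,n)[:1]: print(n,r["score"],r["position"],ray(c,r["position"],20).round(1))
save(f,"pics/w5.png")
E
```

```text
t 11.4667 tcp [610.3 -66.2 170.3] [ 179.9   -0.2 -176. ] w 30.2
blue cfit [609.6 -67.9] area 1265 model 1476 px [317.8 184.5] box [298 166  41  36]
held blue row 190 offset tool x (np.float64(1.288239626838589), np.float64(9.999999999999929))
well_blue 0.81 [320.8, 185.2] [609.  -64.8]
well_red 0.85 [373.0, 90.7] [513.5 -21.2]
```

View pics/w5.png

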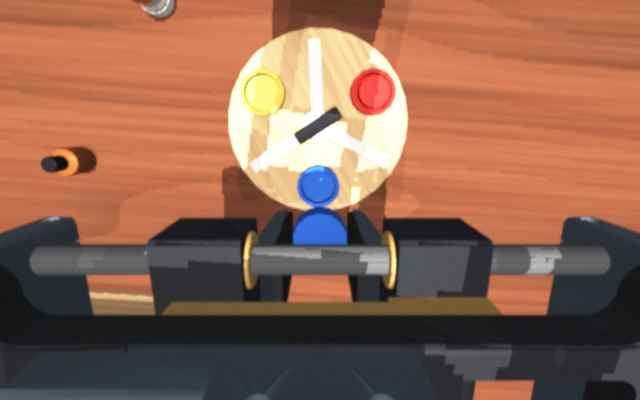

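The view shows the blue well at (319,186) just ahead of the held blue tablet (320,228), with yellow at (263,93), red at (373,91) and the knob bar at (318,125). The pose is on target, so I'm lowering.

Call:
apply_moves:
  delta_pos:
    - [0,0,-0.3]
    - [0,0,-0.6]
    - [0,0,-0.9]
    - [0,0,-0.9]
  rot:
    - [0,0,0]
    - [0,0,0]
    - [0,0,0]
    - [0,0,0]
  hand: [0.3,0.3,0.3,0.3]

```text
time_s: 12.0
ee_pos: [605.8, -66.2, 57.5]
ee_rot: [179.8, -0.8, -176.0]
force: [-0.6, -0.3, -0.6]
gripper_width: 29.8
gripper_force: 15.0
```

Call:
apply_moves:
  delta_pos:
    - [0,0,-0.1]
    - [0,0,-0.2]
    - [0,0,-0.27]
    - [0,0,-0.35]
    - [0,0,-0.35]
    - [0,0,-0.35]
  rot:
    - [0,0,0]
    - [0,0,0]
    - [0,0,0]
    - [0,0,0]
    - [0,0,0]
    - [0,0,0]
  hand: [0.3,0.3,0.3,0.3,0.3,0.3]

```text
time_s: 12.5
ee_pos: [611.6, -67.8, 22.6]
ee_rot: [180.0, 0.0, -176.1]
force: [0.1, 0.4, 0.4]
gripper_width: 30.2
gripper_force: 15.0
```

Call:
apply_moves:
  delta_pos:
    - [0,0,0]
    - [0,0,0]
    - [0,0,0]
    - [0,0,0.1]
    - [0,0,0.4]
    - [0,0,0.7]
    - [0,0,1]
    - [0,0,1]
  rot:
    - [0,0,0]
    - [0,0,0]
    - [0,0,0]
    - [0,0,0]
    - [0,0,0]
    - [0,0,0]
    - [0,0,0]
    - [0,0,0]
  hand: [0.5,0.5,0.5,0.5,0.5,0.5,0.5,0.6]

```text
time_s: 13.17
ee_pos: [616.0, -68.6, 150.5]
ee_rot: [-179.8, 0.9, -176.1]
force: [1.2, 0.5, 0.9]
gripper_width: 49.8
gripper_force: 0.0
```

```bash
python3 - <<'E'
from h import *
f,c,st=wrist([])
for n,z in (("tablet_blue",10),("well_blue",20),("tablet_red",10),("well_red",20),("well_yellow",20),("clamp_grip",56)):
  for r in spotter.landmark_of(f,n)[:1]: print(n,round(r["score"],2),r["position"],ray(c,r["position"],z).round(1))
cfit(f,c,"yellow",(521,-129),22,6,20,40)
im=f["pixels"][30:220,220:420]; im=cv2.resize(im,None,fx=3,fy=3,interpolation=2); cv2.imwrite("pics/w6.png",im[...,::-1])
E
```

```text
t 13.1667 tcp [616.  -68.6 150.5] [-179.8    0.9 -176.1] w 49.8
tablet_blue 0.75 [320.4, 180.7] [611.  -68.6]
well_blue 0.98 [319.7, 182.0] [610.3 -69.3]
tablet_red 0.71 [379.6, 81.4] [514.6 -20.7]
well_red 0.76 [383.1, 82.1] [516.1 -19.2]
well_yellow 0.7 [257.6, 78.5] [ 520.5 -130.6]
clamp_grip 0.56 [321.4, 117.3] [549.9 -71.9]
yellow cfit [ 521.3 -121.1] area 2880 model 2100 px [268.9  80.1] box [240  45  57  74]
```

View pics/w6.png

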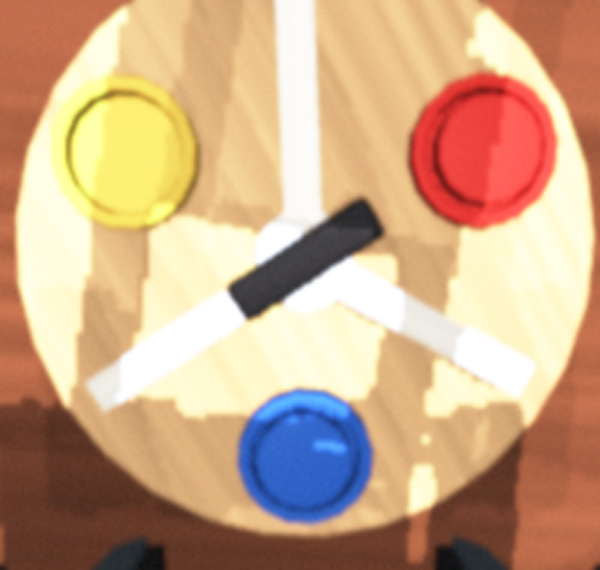

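The crop shows the red disc at (485,150) and blue at (305,455), both flat in their wells. The yellow well at (125,150) is empty, and the wings lie between the wells. Next is the yellow tablet.

Call:
apply_moves:
  delta_pos:
    - [-0.02,0.82,0.2]
    - [-0.02,0.82,0.2]
    - [-0.02,0.82,0.2]
  rot:
    - [0,0,-0.192]
    - [0,0,-0.192]
    - [0,0,-0.192]
  hand: [0.65,0.65,0.65]

```text
time_s: 13.77
ee_pos: [608.7, 33.4, 165.7]
ee_rot: [179.9, -0.1, 167.2]
force: [0.0, -0.5, 0.4]
gripper_width: 59.2
gripper_force: 0.0
```

Call:
apply_moves:
  delta_pos:
    - [-0.02,0.82,0]
    - [-0.02,0.82,0]
    - [-0.02,0.82,0]
  rot:
    - [0,0,-0.192]
    - [0,0,-0.192]
    - [0,0,-0.192]
  hand: [0.65,0.65,0.65]

```text
time_s: 14.02
ee_pos: [605.9, 132.8, 165.0]
ee_rot: [180.0, -0.1, 150.8]
force: [0.1, -0.6, 0.1]
gripper_width: 59.5
gripper_force: 0.0
```

Call:
apply_moves:
  delta_pos:
    - [-0.02,0.82,0]
    - [-0.02,0.82,0]
    - [-0.02,0.82,0]
  rot:
    - [0,0,-0.192]
    - [0,0,-0.192]
    - [0,0,-0.192]
  hand: [0.65,0.65,0.65]

```text
time_s: 14.27
ee_pos: [603.3, 231.7, 164.7]
ee_rot: [-180.0, -0.1, 134.3]
force: [-0.5, 0.5, 0.1]
gripper_width: 59.5
gripper_force: 0.0
```

Call:
apply_moves:
  delta_pos:
    - [-0.02,0.82,0]
    - [-0.02,0.82,0]
    - [-0.02,0.82,0]
    - [-0.02,0.82,0]
    - [-0.02,0.82,0]
  rot:
    - [0,0,-0.192]
    - [0,0,-0.192]
    - [0,0,-0.192]
    - [0,0,-0.192]
    - [0,0,-0.192]
  hand: [0.65,0.65,0.65,0.65,0.65]

```text
time_s: 14.68
ee_pos: [601.2, 326.1, 164.5]
ee_rot: [-179.8, 0.0, 118.1]
force: [0.1, -0.9, -0.1]
gripper_width: 59.5
gripper_force: 0.0
```

```bash
python3 - <<'E'
from h import *
f,c,st=wrist([("tablet_yellow",0,12),("spool",0,25)])
cfit(f,c,"yellow",(602,325),15.5,0,16,40)
save(f,"pics/w7.png")
E
```

```text
t 14.6833 tcp [601.2 326.1 164.5] [-179.8    0.   118.1] w 59.5
tablet_yellow 0.64 [326. 183.] [606.8 329.5]
   mask 0.71 755 (np.float64(328.0), np.float64(184.0)) ray at 12 [607.4 331.2]
spool 0.61 [330. 136.] [586.5 374.3]
   mask 0.9 726 (np.float64(328.0), np.float64(139.0)) ray at 25 [585.6 372. ]
yellow cfit [608.  329.5] area 838 model 771 px [327.4 184.9] box [312 169  32  33]
```

View pics/w7.png

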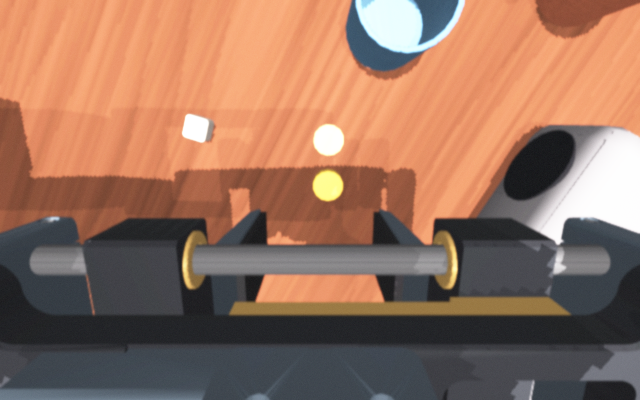

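The picture shows the yellow tablet at (327,185) with the spool behind it at (328,139), aligned between the fingers. Grasping.

Call:
apply_moves:
  delta_pos:
    - [0.048,0.038,-0.3]
    - [0.048,0.038,-0.6]
    - [0.048,0.038,-0.9]
    - [0.048,0.038,-0.9]
  rot:
    - [0,0,0]
    - [0,0,0]
    - [0,0,0]
    - [0,0,0]
  hand: [0.65,0.65,0.65,0.65]

```text
time_s: 15.27
ee_pos: [603.1, 326.6, 50.6]
ee_rot: [-179.2, 0.0, 117.9]
force: [-2.0, 0.1, -1.3]
gripper_width: 59.2
gripper_force: 0.0
```

Call:
apply_moves:
  delta_pos:
    - [0,0,-0.25]
    - [0,0,-0.4]
    - [0,0,-0.4]
    - [0,0,-0.4]
    - [0,0,-0.4]
    - [0,0,-0.4]
    - [0,0,-0.4]
    - [0,0,-0.4]
  rot:
    - [0,0,0]
    - [0,0,0]
    - [0,0,0]
    - [0,0,0]
    - [0,0,0]
    - [0,0,0]
    - [0,0,0]
    - [0,0,0]
  hand: [0.65,0.65,0.65,0.3,0.3,0.3,0.3,0.3]
  newtons: 15

```text
time_s: 15.93
ee_pos: [608.4, 330.6, 11.7]
ee_rot: [179.8, 0.0, 117.9]
force: [-0.8, -1.1, 4.2]
gripper_width: 29.8
gripper_force: 15.0
```

Call:
apply_moves:
  delta_pos:
    - [0,0,0.25]
    - [0,0,0.5]
    - [0,-0.1,0.75]
    - [-0.1,-0.4,1]
    - [-0.1,-0.4,1]
    - [-0.1,-0.4,1]
  rot:
    - [0,0,0]
    - [0,0,0]
    - [0,0,0]
    - [0,0,0]
    - [0,0,0]
    - [0,0,0]
  hand: [0.3,0.3,0.3,0.3,0.3,0.3]

```text
time_s: 16.43
ee_pos: [596.4, 281.3, 133.3]
ee_rot: [179.7, 0.0, 117.8]
force: [-0.4, -0.6, -0.6]
gripper_width: 29.8
gripper_force: 15.0
```

```bash
python3 - <<'E'
from h import *
f,c,st=wrist([])
held(f,c,st,"yellow",10)
E
```

```text
t 16.4333 tcp [596.4 281.3 133.3] [179.7   0.  117.8] w 29.8
held yellow row 208 offset tool x (np.float64(0.063203189648533), np.float64(-0.10000000000003517))
```

Call:
apply_moves:
  delta_pos:
    - [-0.154,-0.856,0.088]
    - [-0.154,-0.856,0.088]
    - [-0.154,-0.856,0.088]
  rot:
    - [0,0,-0.157]
    - [0,0,-0.157]
    - [0,0,-0.157]
  hand: [0.3,0.3,0.3]

```text
time_s: 16.73
ee_pos: [575.5, 177.2, 138.9]
ee_rot: [-179.8, 0.1, 104.2]
force: [-0.1, -0.5, -0.5]
gripper_width: 29.8
gripper_force: 15.0
```

Call:
apply_moves:
  delta_pos:
    - [-0.154,-0.856,0.088]
    - [-0.154,-0.856,0.088]
    - [-0.154,-0.856,0.088]
  rot:
    - [0,0,-0.157]
    - [0,0,-0.157]
    - [0,0,-0.157]
  hand: [0.3,0.3,0.3]

```text
time_s: 16.98
ee_pos: [557.3, 74.2, 149.7]
ee_rot: [-179.8, 0.1, 90.7]
force: [-0.1, -0.1, -0.7]
gripper_width: 29.8
gripper_force: 15.0
```

Call:
apply_moves:
  delta_pos:
    - [-0.154,-0.856,0.088]
    - [-0.154,-0.856,0.088]
    - [-0.154,-0.856,0.088]
  rot:
    - [0,0,-0.157]
    - [0,0,-0.157]
    - [0,0,-0.157]
  hand: [0.3,0.3,0.3]

```text
time_s: 17.23
ee_pos: [539.2, -28.5, 160.4]
ee_rot: [-179.9, 0.1, 77.2]
force: [0.1, 0.2, -0.0]
gripper_width: 29.7
gripper_force: 15.0
```

Call:
apply_moves:
  delta_pos:
    - [-0.154,-0.856,0.088]
    - [-0.154,-0.856,0.088]
    - [-0.154,-0.856,0.088]
    - [-0.154,-0.856,0.088]
    - [-0.154,-0.856,0.088]
    - [-0.154,-0.856,0.088]
  rot:
    - [0,0,-0.157]
    - [0,0,-0.157]
    - [0,0,-0.157]
    - [0,0,-0.157]
    - [0,0,-0.157]
    - [0,0,-0.157]
  hand: [0.3,0.3,0.3,0.3,0.3,0.3]

```text
time_s: 17.73
ee_pos: [521.7, -127.5, 171.1]
ee_rot: [-179.9, -0.0, 64.0]
force: [0.3, 0.0, -0.4]
gripper_width: 29.8
gripper_force: 15.0
```

```bash
python3 - <<'E'
from h import *
f,c,st=wrist([])
for n,z in (("well_yellow",20),("clamp_grip",56),("well_red",20),("well_blue",20)):
  for r in spotter.landmark_of(f,n)[:1]: print(n,round(r["score"],2),r["position"],ray(c,r["position"],z).round(1))
cfit(f,c,"red",(514,-21),22,6,20,40);cfit(f,c,"blue",(611,-68),22,6,20,40)
save(f,"pics/w8.png")
E
```

```text
t 17.7333 tcp [ 521.7 -127.5  171.1] [-179.9   -0.    64. ] w 29.8
well_yellow 0.8 [316.4, 187.3] [ 517.6 -127.6]
clamp_grip 0.77 [319.1, 122.6] [548.9 -70.4]
well_red 0.65 [263.9, 90.7] [514.1 -20.4]
well_blue 0.6 [378.4, 92.0] [612.4 -69.9]
red cfit [514.5 -21.1] area 1566 model 1785 px [265.2  91.2] box [244  69  44  45]
blue cfit [610.9 -67.8] area 1638 model 1791 px [375.4  90.7] box [354  68  44  46]
```

View pics/w8.png

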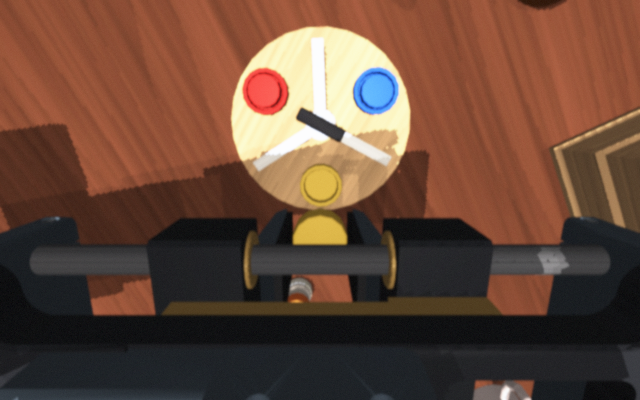

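The view shows the yellow well at (321,185) straight ahead of the held tablet (320,228), with red and blue seated at (265,91) and (376,91). The red and blue fits put the yellow well within 1 mm of my target, so I'm lowering.

Call:
apply_moves:
  delta_pos:
    - [0,0.004,-0.3]
    - [0,0.004,-0.6]
    - [0,0.004,-0.9]
    - [0,0.004,-0.9]
  rot:
    - [0,0,0]
    - [0,0,0]
    - [0,0,0]
    - [0,0,0]
  hand: [0.3,0.3,0.3,0.3]

```text
time_s: 18.32
ee_pos: [516.8, -126.2, 58.5]
ee_rot: [-179.2, 0.1, 64.0]
force: [-1.8, -0.5, 0.1]
gripper_width: 29.8
gripper_force: 15.0
```

Call:
apply_moves:
  delta_pos:
    - [0,0,-0.1]
    - [0,0,-0.2]
    - [0,0,-0.27]
    - [0,0,-0.35]
    - [0,0,-0.35]
    - [0,0,-0.35]
  rot:
    - [0,0,0]
    - [0,0,0]
    - [0,0,0]
    - [0,0,0]
    - [0,0,0]
    - [0,0,0]
  hand: [0.3,0.3,0.3,0.3,0.3,0.3]

```text
time_s: 18.82
ee_pos: [521.9, -128.1, 22.7]
ee_rot: [180.0, -0.0, 64.0]
force: [0.1, -0.4, -0.2]
gripper_width: 29.9
gripper_force: 15.0
```

Call:
apply_moves:
  delta_pos:
    - [0,0,0]
    - [0,0,0]
    - [0,0,0]
    - [0,0,0.1]
    - [0,0,0.4]
    - [0,0,0.7]
    - [0,0,1]
    - [0,0,1]
    - [0,0,1]
  rot:
    - [0,0,0]
    - [0,0,0]
    - [0,0,0]
    - [0,0,0]
    - [0,0,0]
    - [0,0,0]
    - [0,0,0]
    - [0,0,0]
    - [0,0,0]
  hand: [0.5,0.5,0.5,0.5,0.5,0.5,0.5,0.5,0.5]

```text
time_s: 19.57
ee_pos: [523.1, -128.6, 144.9]
ee_rot: [179.7, -0.1, 64.0]
force: [-0.6, -0.2, -0.4]
gripper_width: 45.5
gripper_force: 0.0
```

```bash
python3 - <<'E'
from h import *
f,c,st=wrist([])
for n,z in (("tablet_yellow",10),("tablet_red",10),("tablet_blue",10),("well_yellow",20),("clamp_grip",56)):
  for r in spotter.landmark_of(f,n)[:1]: print(n,round(r["score"],2),r["position"],ray(c,r["position"],z).round(1))
g=f["pixels"].max(2)<55; K,R,t=c
p=K@(R@np.array([549,-72,60])+t); p=p[:2]/p[2]; w=np.zeros((400,640),np.uint8); cv2.circle(w,tuple(int(v) for v in p),32,1,-1)
k,l,s,ce=cv2.connectedComponentsWithStats((g&(w>0)).astype(np.uint8)); i=1+np.argmax(s[1:,4]); ys,xs=np.nonzero(l==i)
P=np.array([ray(c,q,62) for q in zip(xs,ys)]); e,v=np.linalg.eigh(np.cov(P.T)); print("knob",len(xs),P.mean(0).round(1),"angle",np.degrees(np.arctan2(v[1,1],v[0,1]))%180, np.ptp(P@v[:,1]))
im=f["pixels"][30:220,220:420]; im=cv2.resize(im,None,fx=3,fy=3,interpolation=2); cv2.imwrite("pics/w9.png",im[...,::-1])
E
```

```text
t 19.5667 tcp [ 523.1 -128.6  144.9] [ 1.797e+02 -1.000e-01  6.400e+01] w 45.5
tablet_yellow 0.82 [315.3, 190.0] [ 519.5 -128.1]
tablet_red 0.76 [259.1, 89.7] [515.  -21.7]
tablet_blue 0.72 [376.2, 90.0] [610.8 -68.9]
well_yellow 0.79 [317.0, 193.3] [ 520.5 -129.7]
clamp_grip 0.76 [315.7, 123.8] [548.3 -71.2]
knob 15 [557.8 -89.3] angle 163.793513240289 4.758307697754049
```

View pics/w9.png

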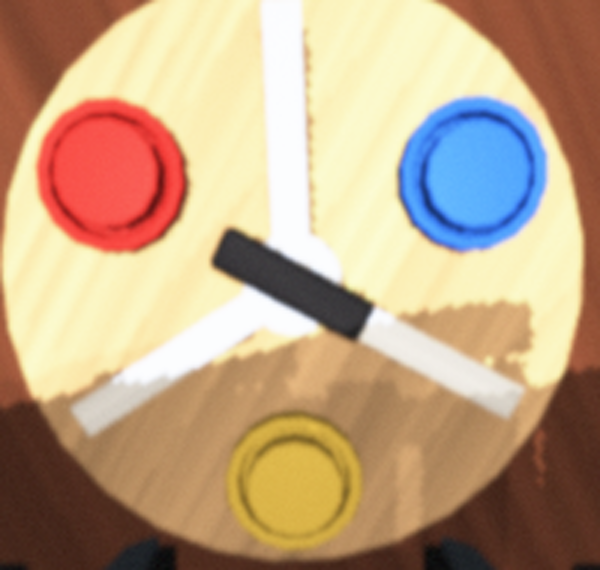

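All three tablets sit flat: red (105,170), blue (475,172), yellow (293,485). The black bar runs from (232,245) to (355,320), so its bearing is about 123° and the clamp is near 0. Next I grip the knob and turn it.

Call:
apply_moves:
  delta_pos:
    - [0.1,0.2,0]
    - [0.227,0.466,0]
    - [0.227,0.466,0]
    - [0.227,0.466,0]
    - [0.227,0.466,0]
    - [0.227,0.466,-0.1]
    - [0.227,0.466,-0.31]
    - [0.227,0.466,-0.31]
    - [0.227,0.466,-0.31]
    - [0.227,0.466,-0.31]
  rot:
    - [0,0,0.698]
    - [0,0,0.698]
    - [0,0,0.698]
    - [0,0,0.698]
    - [0,0,0.698]
    - [0,0,0.698]
    - [0,0,0.698]
    - [0,0,0.698]
    - [0,0,0.698]
    - [0,0,0.698]
  hand: [0.5,0.5,0.5,0.5,0.5,0.5,0.5,0.5,0.5,0.5]

```text
time_s: 20.7
ee_pos: [548.2, -72.1, 103.7]
ee_rot: [-179.9, -0.1, 124.0]
force: [0.2, -0.2, -0.1]
gripper_width: 45.6
gripper_force: 0.0
```

Call:
apply_moves:
  delta_pos:
    - [0,0,-0.15]
    - [0,0,-0.3]
    - [0,0,-0.5]
    - [0,0,-0.5]
    - [0,0,-0.5]
    - [0,0,-0.5]
    - [0,0,-0.5]
    - [0,0,-0.5]
    - [0,0,-0.5]
    - [0,0,-0.5]
  rot:
    - [0,0,0]
    - [0,0,0]
    - [0,0,0]
    - [0,0,0]
    - [0,0,0]
    - [0,0,0]
    - [0,0,0]
    - [0,0,0]
    - [0,0,0]
    - [0,0,0]
  hand: [0.5,0.5,0.5,0.5,0.5,0,0,0,0,0]
  newtons: 15

```text
time_s: 21.53
ee_pos: [549.3, -72.3, 45.9]
ee_rot: [179.9, 0.1, 123.9]
force: [-0.3, -0.7, -0.6]
gripper_width: 15.4
gripper_force: 0.0
```

Still closing. I'll give it a few more rows, then turn.

Call:
apply_moves:
  delta_pos:
    - [0,0,0]
    - [0,0,0]
    - [0,0,0]
  rot:
    - [0,0,0]
    - [0,0,0]
    - [0,0,0]
  hand: [0,0,0]

```text
time_s: 21.78
ee_pos: [549.3, -72.3, 45.7]
ee_rot: [180.0, 0.0, 123.9]
force: [0.1, 0.3, 4.7]
gripper_width: 11.7
gripper_force: 15.0
```

Call:
apply_moves:
  delta_pos:
    - [0,0,0]
    - [0,0,0]
    - [0,0,0]
    - [0,0,0]
    - [0,0,0]
    - [0,0,0]
    - [0,0,0]
    - [0,0,0]
    - [0,0,0]
    - [0,0,0]
  rot:
    - [0,0,-0.08]
    - [0,0,-0.16]
    - [0,0,-0.24]
    - [0,0,-0.32]
    - [0,0,-0.4]
    - [0,0,-0.48]
    - [0,0,-0.56]
    - [0,0,-0.64]
    - [0,0,-0.7]
    - [0,0,-0.7]
  hand: [0,0,0,0,0,0,0,0,0,0]

```text
time_s: 22.62
ee_pos: [549.1, -72.3, 45.7]
ee_rot: [180.0, -0.0, 63.7]
force: [-0.4, 1.0, 5.7]
gripper_width: 12.4
gripper_force: 15.0
```

Call:
apply_moves:
  delta_pos:
    - [0,0,0]
    - [0,0,0]
    - [0,0,0]
  rot:
    - [0,0,0]
    - [0,0,0]
    - [0,0,0]
  hand: [0,0,0]

```text
time_s: 22.87
ee_pos: [549.1, -72.3, 45.7]
ee_rot: [180.0, -0.0, 63.8]
force: [-1.5, 0.2, 5.1]
gripper_width: 12.2
gripper_force: 15.0
```

Call:
apply_moves:
  delta_pos:
    - [0,0,0]
    - [0,0,0]
    - [0,0,0]
    - [0,0,0]
    - [0,0,0.1]
    - [0,0,0.4]
    - [0,0,0.7]
    - [0,0,1]
    - [0,0,1]
  rot:
    - [0,0,0]
    - [0,0,0]
    - [0,0,0]
    - [0,0,0]
    - [0,0,0]
    - [0,0,0]
    - [0,0,0]
    - [0,0,0]
    - [0,0,0]
  hand: [0.5,0.5,0.5,0.5,0.5,0.5,0.5,0.5,0.5]

```text
time_s: 23.62
ee_pos: [553.2, -72.9, 172.3]
ee_rot: [179.2, -0.2, 63.8]
force: [0.3, 0.0, 1.5]
gripper_width: 45.7
gripper_force: 0.0
```

Call:
apply_moves:
  delta_pos:
    - [-0.3,-0.6,0.2]
    - [-0.3,-0.6,0.2]
    - [-0.3,-0.6,0.2]
    - [-0.3,-0.6,0.2]
    - [-0.3,-0.6,0.2]
  rot:
    - [0,0,0]
    - [0,0,0]
    - [0,0,0]
    - [0,0,0]
    - [0,0,0]
  hand: [0.5,0.5,0.5,0.5,0.5]

```text
time_s: 24.03
ee_pos: [512.9, -144.1, 188.7]
ee_rot: [-180.0, -0.0, 63.7]
force: [0.5, 0.6, 0.3]
gripper_width: 45.5
gripper_force: 0.0
```

```bash
python3 - <<'E'
from h import *
f,c,st=wrist([])
im=cv2.resize(f["pixels"][0:220,200:440],None,fx=2.5,fy=2.5,interpolation=2); cv2.imwrite("pics/w10.png",im[...,::-1])
E
```

```text
t 24.0333 tcp [ 512.9 -144.1  188.7] [-180.    -0.    63.7] w 45.5
```

View pics/w10.png

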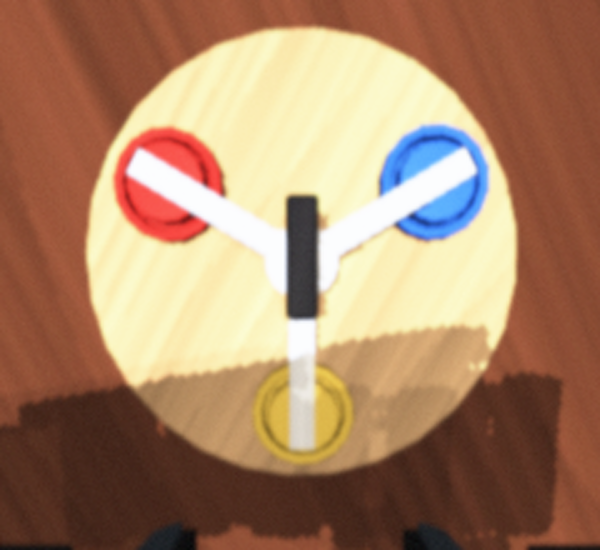

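The wings lie centred over red (168,183), blue (435,182) and yellow (302,412), the tablets are in place, and the arm is clear. Handing in.

```bash
python3 -c "
from workcell import env
print(env.job_done())"
```

```text
the job is handed in; nothing more can be done
None
```

I handed the job in at about 24 s of the 72 s limit: the red, yellow and blue tablets lie flat in their own wells, the clamp is turned about 60° (1.05 rad) so its wings sit over all three, and I saw no contact with the green tablet or the bystanders. The final wrist picture showed the tablets and wings in place; the hand-in call returned no verdict.

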